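# Lay the keypad on its feet and set it against the stop bar

### The arm

A 6-joint arm with a two-finger parallel gripper is mounted at the origin on the work surface. World frame = base frame: x ahead of the robot, y to its left, z up, the work surface at z = 0. Lengths are in m, angles in rad, forces in N, time in s.
With the tool pointing down it reaches from about 0.375 to 0.9 m from the base axis. Payload 3.1 kg.
Tool frame: the origin (TCP) lies between the finger pads; the fingertips stand 19 mm ahead of it and the grasp point (between the pads) is the TCP; z points along the fingers, y is the direction in which the jaws open and shut (so a half turn about z gives the same grasp; the last joint's range is limited). The gripper opens to 87 mm and grips with 3 to 60 N. Pads are 19 mm wide; open, the fingers measure 117 mm over their backs; the gripper's body (75 mm by 190 mm) begins 51 mm behind the grasp point.
Start: joints at [-1.3, 0.527, 1.433, -0, 1.181, -0.178], TCP at [0.271, -0.563, 0.211] pointing down, gripper open.
Joint ranges: [-3.08, 3.08], [-0.75, 2.2], [0.22, 2.44], [-1.43, 4.57], [0, 2.65], [-2.85, 2.85]. Speed limits (rad/s): [2.79, 2.79, 3.14, 3.14, 3.14, 3.14].

### API

Orientations are given as a unit quaternion [x, y, z, w].
In Python, from rig import robot gives the robot as it stands.
- The arm moves only by the tool apply_moves, never from a script. Its argument "series" is a list of rows, each a list of 7 numbers: the shift along the tool's x, y, z in cm, then the turn, a rotation vector about the tool's x, y, z in degrees, then the opening, from 0 (shut) to 1 (fully open). In form: [[dx, dy, dz, rx, ry, rz, grip], ...]. A call has 1 to 5 rows; each row is the pose to reach, as a shift and turn from the pose commanded when the call began, along the tool's axes at that moment; what a row does not reach only later rows make up. A row lasts 1/12 s, in which the tool goes at most 41.7 mm and 7.16 degrees, less where a joint would pass 70% of its speed; a pose out of reach is approached as far as the arm can. A call with a gripper value outside its range is refused whole. The fingers move at their own pace and stop on an object; "newtons" is the grip in N (left out, the last holds). Time passes only in rows, so rows that repeat a pose let the fingers close. It gives the time, the measured TCP pose, the force and the opening at its end, in the units of the state.
- robot.get_obs(): the state, without advancing time (a new reading comes with each control period).
- robot.camera(name): name is "scene" or "top" or "wrist"; returns the picture (480x640x3 uint8, red, green, blue); there is no depth.
- robot.camera_params(name): a dict with "mtx" (3x3 intrinsics, pixels), "origin" and "rotation" of the camera in the world. Camera axes: x right, y down, z forward; pixel columns grow to the right and rows downward; lengths in m; the calibration is good to about 2 mm. A picture is of the moment at which its call begins: read the wrist's pose just before it. camera_params takes no time and is no camera call; for the wrist camera it gives the pose at the moment of the call.
- robot.hand_in(): hands the job in, once; it reports no verdict.
The state is a dict: "time": time; "q": joint angles; "joint_velocities": joint speeds; "joint_torque": joint torques, N m; "position": TCP position; "tool_rot": TCP orientation; "ft_force": force on the tool from outside, world axes, zero at the start; "moment": the same for the moment, N m; "grip_width": finger opening in m.
Only numpy, scipy, OpenCV 4.12 (cv2) and the standard library are available. Lean on these libraries where they do the work, as an engineer would, in place of code of your own. Each camera call takes 0.05 s, during which the arm holds its last target. There are 200 camera calls.

### The job

The white keypad stands on its long side on the black filming board, its keys turned away from the metal stop bar. Push it over, towards the bar, so that it lies on its feet with the keys up, then push it along the board until its whole leading side is flush against the stop bar, ready to be filmed. Only push it: never lift it or tip it onto its keys; leave the jar, the tweezers and the lens cap where they are.

Things in the scene. Friction and masses are not known exactly. Their poses are not given: they have to be found in the camera images.
- board: Fixed black rubber-topped filming board, 400 (x) x 420 (y) x 6 mm thick, flat on the desk; origin at the centre of its underside, z up, +x towards its stop bar: a fixed aluminium strip on the board, 12 mm thick (x), 240 mm long (y), 14 mm high above the board, its near face 100 mm from the origin along +x and square to x.
- stop_face (a point): Point on the board's top at the foot of the stop bar's near face, at the middle of the bar's length; axes as the board's (+x goes into the bar, y along the bar).
- keypad: Loose white keypad, 0.28-0.46 kg: case 26 (x) x 118 (y) x 92 mm (z); 20 rigid keycaps (cream, grey, one yellow) stand 9 mm out of its -x face over 96 x 76 mm; four black feet marks on its +x face. Origin: centre of the side it stands on at the start, mid-thickness; then +z is up and +x roughly towards the bar. Pushed high on the key face, it falls by itself past about 16 degrees.
- keypad_middle (a point): Centre of the keypad's case (46 mm from the origin along the keypad's +z). With the keypad lying on its feet (own +x down, own +z towards the bar) it is 13 mm above the board's top, and the keypad's origin is in the middle of the side farther from the bar.
- upper_left (a point): End of the keypad's uppermost side as it stands, mid-thickness: own (0, +59, 92) mm. Lying on its feet, this is one end of the leading side, which must meet the bar.
- upper_right (a point): The other end of that side: own (0, -59, 92) mm.
- jar: Blue closed jar with a white cap, 48 mm diameter, 60 mm high, upright on the board beside the work; origin under its centre. Leave alone.
- tweezers: Orange tweezers lying flat on the board, about 120 mm long (own x), 28 mm wide, 8 mm high; origin under the middle. Leave alone.
- lens_cap: Grey round lens cap, 58 mm diameter, 11 mm high, lying on the board; origin under its centre. Leave alone.
Not all that is in view belongs to the job. What is shaped like the keypad but purple is not meant.

How it is judged:
On the way:
1. the keypad lies on its feet, keys up (angle between keypad's own x axis and vertical above 3 rad and height (world z) of keypad_middle below 0.03 m), for 0.2 s.
At the end, for the whole second after the job is handed in: The keypad lies flat on the board, keys up (within 8 degrees) and at rest, both ends of its leading side within 5 mm of the stop bar's face and within the bar's length; jar (upright), tweezers and lens cap within 20 mm of where they were (angle between keypad's own x axis and vertical above 3 rad and height (world z) of keypad_middle below 0.026 m and x of upper_left in the frame of stop_face between -0.005 and 0.004 m and y of upper_left in the frame of stop_face between -0.12 and 0.12 m and x of upper_right in the frame of stop_face between -0.005 and 0.004 m and y of upper_right in the frame of stop_face between -0.12 and 0.12 m and linear speed of keypad below 0.01 m/s and distance of each of jar, tweezers, lens_cap from where it was at the start of the episode below 0.02 m and angle between jar's own z axis and vertical below 0.2 rad); the robot touches nothing.
It fails at once if the keypad is lifted off the board (height (world z) of keypad_middle above 0.072 m).
It fails at once if the keypad is lifted while lying down (angle between keypad's own x axis and vertical above 2.79 rad and height (world z) of keypad_middle above 0.048 m).
It fails at once if the keypad is tipped onto its keys (angle between keypad's own x axis and vertical below 0.7 rad).
It fails at once if the jar, the tweezers or the lens cap is moved or tipped (distance of any of jar, tweezers, lens_cap from where it was at the start of the episode above 0.02 m or angle between jar's own z axis and vertical above 0.3 rad).
It also fails if it takes over 42 s, if anything falls off the work surface, if the arm or the gripper's body presses on something with over 40 N, if the wrist force passes 120 N, or if a joint passes its speed limit or range.

## Working session

There is one attempt and no reset: what is moved stays moved. The work goes in short steps, Python scripts to look and compute and a tool call to move; the robot and the scene stay as the last step left them, time stands still between calls to the robot, and variables do not carry over. Pictures are saved under pics/ and viewed, about 8 in all and at most 12, crops included, and the job is handed in when it is done.

Besides the shell and the picture viewer there is one more tool, called after "Request:" as name(argument=value, ...), one argument or row to a line, values as JSON. apply_moves: Moves the arm, as the interface text tells. Its arguments: {"type":"object","properties":{"series":{"type":"array"},"newtons":{"type":"number"}},"required":["series"]}

```bash
mkdir -p pics; cat > h.py <<'E'
import numpy as np, cv2
from rig import robot
def snap(cam,name,crop=None,s=1):
    im=robot.camera(cam)[:,:,::-1]
    if crop: x0,y0,x1,y1=crop; im=im[y0:y1,x0:x1]
    if s!=1: im=cv2.resize(im,None,fx=s,fy=s,interpolation=cv2.INTER_CUBIC)
    cv2.imwrite('pics/'+name,im)
def world(cam,uv,z):
    p=robot.camera_params(cam); R=np.array(p['rotation']); o=np.array(p['origin'])
    if R.shape!=(3,3):
        from scipy.spatial.transform import Rotation; R=Rotation.from_quat(R).as_matrix()
    d=R@np.linalg.inv(np.array(p['mtx']))@np.array([*uv,1.]); return o+d*(z-o[2])/d[2]
E
python3 - <<'E'
from h import *
print(robot.get_obs())
for c in('scene','top'): snap(c,c+'0.png'); print(robot.camera_params(c))
a=cv2.imread('pics/top0.png')
E
```

```text
{'time': 0.0, 'q': array([-1.30047929e+00,  5.28501071e-01,  1.43393439e+00,  2.04025524e-05,
        1.18138976e+00, -1.78487483e-01]), 'joint_velocities': array([ 0.00081873, -0.00022621,  0.00075977,  0.0016722 , -0.00063228,
        0.00043795]), 'joint_torque': array([ 7.97986104e-04, -4.40042818e+01, -1.76588792e+01,  6.33742777e-02,
        5.83713397e-02, -1.57520244e-04]), 'position': array([ 0.27100915, -0.56232596,  0.21014002]), 'tool_rot': array([ 9.74927549e-01,  2.22519723e-01, -4.18125454e-05, -1.11553844e-03]), 'ft_force': array([-0.68095575,  0.28867173,  0.73919338]), 'moment': array([-0.01145676,  0.03515597,  0.00474317]), 'grip_width': 0.08681547999631033}
{'mtx': array([[558.91104364,   0.        , 316.17762872],
       [  0.        , 558.91104364, 236.0812466 ],
       [  0.        ,   0.        ,   1.        ]]), 'origin': array([1.02381769, 0.06873456, 0.68915882]), 'rotation': array([ 0.63825995,  0.7030303 , -0.22764167, -0.2157589 ])}
{'mtx': array([[547.83447564,   0.        , 318.36161589],
       [  0.        , 547.83447564, 245.93075624],
       [  0.        ,   0.        ,   1.        ]]), 'origin': array([0.490698  , 0.03388483, 1.0157197 ]), 'rotation': array([ 0.71530561, -0.69776409,  0.033284  , -0.01885043])}
```

View pics/top0.png

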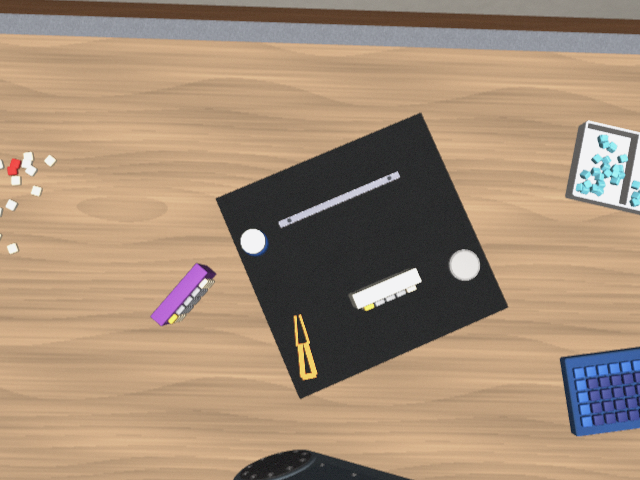

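View pics/scene0.png

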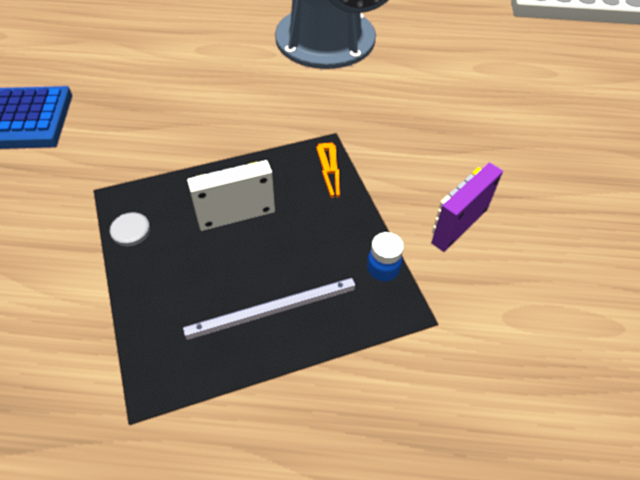

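The top view shows the white keypad at about (386,289), standing with its keys facing image-down, away from the bar at (340,200). The purple look-alike at (183,295) is off the board. Only the white one on the board fits the description. The jar is at (253,241), the lens cap at (464,265) and the tweezers at (304,348). The scene view shows the keypad's feet marks facing the bar, which agrees. I'll enlarge the keypad next to confirm.

```bash
python3 - <<'E'
from h import *
a=cv2.imread('pics/top0.png'); cv2.imwrite('pics/crop1.png',cv2.resize(a[160:330,260:490],None,fx=3.4,fy=3.4,interpolation=cv2.INTER_CUBIC))
for n,uv,z in[('jar',(253,241),.066),('cap',(464,265),.017),('twz',(300,316),.01),('twz',(308,377),.01),('b',(217,198),.006),('b',(421,113),.006),('b',(507,306),.006),('b',(300,398),.006)]: print(n,world('top',uv,z).round(4))
g=a.min(2); m=((g>215)).astype(np.uint8); m[:260]=0;m[320:]=0;m[:,:340]=0;m[:,430:]=0
print(m.sum(),cv2.boxPoints(cv2.minAreaRect(cv2.findNonZero(m))))
E
```

```text
jar [0.5668 0.129  0.066 ]
cap [ 0.5365 -0.2536  0.017 ]
twz [0.4364 0.0446 0.01  ]
twz [0.3272 0.0273 0.01  ]
b [0.6498 0.2041 0.006 ]
b [ 0.8224 -0.1737  0.006 ]
b [ 0.4633 -0.3369  0.006 ]
b [0.2888 0.0408 0.006 ]
1111 [[351.9483  294.8793 ]
 [415.31036 267.72415]
 [422.86206 285.34482]
 [359.5     312.49997]]
```

View pics/crop1.png

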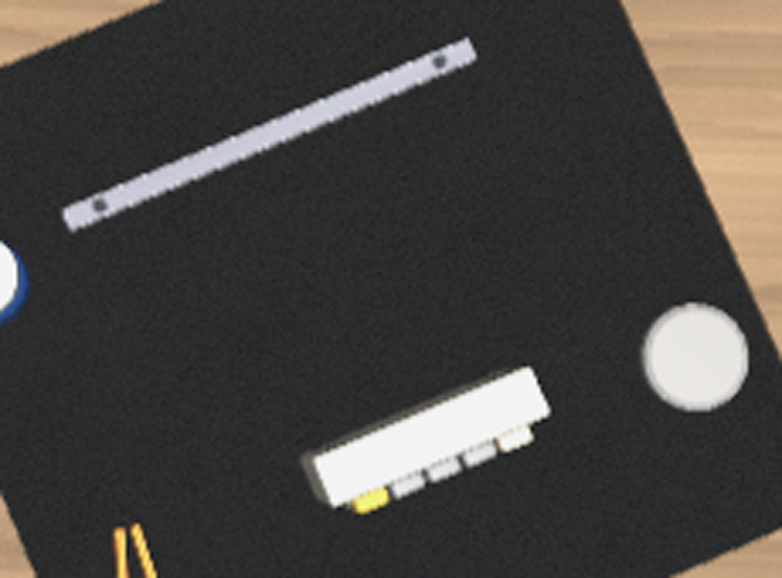

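The crop confirms it: a white case with one yellow key (370,500), four other visible keys on the side away from the bar, and a clear path to the bar.

```bash
python3 - <<'E'
from h import *
f=lambda u,v,z: world('top',(u/3.4+260,v/3.4+160),z)
K=[f(313,458,.098),f(530,368,.098),f(549,412,.098),f(333,505,.098)]
B=[f(71,231,.02),f(477,60,.02)]
print(np.round(K,4)); print('sizes',[np.linalg.norm(K[i]-K[(i+1)%4]).round(4) for i in range(4)])
print(np.round(B,4),np.linalg.norm(B[0]-B[1]))
an=lambda a,b:np.degrees(np.arctan2(*(a-b)[:2][::-1]))
print('keypad y dir',an((K[0]+K[3]),(K[1]+K[2]))-90,'bar',an(B[0],B[1])-90)
bc=np.array([[.6498,.2041],[.8224,-.1737],[.4633,-.3369],[.2888,.0408]])
print('board edges',an(bc[0],bc[1])-90,an(bc[3],bc[2])-90,an(bc[1],bc[2]),an(bc[0],bc[3]),'centre',bc.mean(0))
psi=np.radians(np.mean([an(bc[0],bc[1])-90,an(bc[3],bc[2])-90,an(bc[1],bc[2]),an(bc[0],bc[3])]))
R=np.array([[np.cos(psi),-np.sin(psi)],[np.sin(psi),np.cos(psi)]])
s=bc.mean(0)+R@[.1,0]
print('psi',np.degrees(psi),'stop',s)
for n,p in [('K0',K[0]),('K1',K[1]),('K2',K[2]),('K3',K[3]),('Kc',np.mean(K,0)),('B0',B[0]),('B1',B[1]),('jar',np.array([.5668,.129])),('cap',np.array([.5365,-.2536])),('tw',np.array([.4364,.0446])),('tw',np.array([.3272,.0273]))]: print(n,((p[:2]-s)@R).round(4))
E
```

```text
[[ 0.4785 -0.0423  0.098 ]
 [ 0.5253 -0.1489  0.098 ]
 [ 0.5039 -0.1586  0.098 ]
 [ 0.4557 -0.0526  0.098 ]]
sizes [np.float64(0.1164), np.float64(0.0236), np.float64(0.1164), np.float64(0.025)]
[[ 0.5957  0.0836  0.02  ]
 [ 0.6947 -0.1337  0.02  ]] 0.23885248614299082
keypad y dir 24.085232292822894 bar 24.502357648848616
board edges 24.553550463148 24.79726211897075 24.44034832360043 24.33983514949088 centre [ 0.556075 -0.066425]
psi 24.532749013802515 stop [ 0.64704741 -0.02490367]
K0 [-0.1606  0.0542]
K1 [-0.1622 -0.0623]
K2 [-0.1858 -0.0621]
K3 [-0.1856  0.0542]
Kc [-0.1735 -0.004 ]
B0 [-0.0017  0.12  ]
B1 [-0.0018 -0.1188]
jar [-0.0091  0.1733]
cap [-0.1955 -0.1621]
tw [-0.1628  0.1507]
tw [-0.2693  0.1803]
```

Request:
apply_moves(
  series=[
    [2.7, -2.7, 0, 0, 0, 1.2, 1],
    [5.5, -5.4, 0, 0, 0, 1.2, 1],
    [8.3, -8.1, 0, 0, 0, 1.2, 1],
    [11.1, -10.8, 0, 0, 0, 1.2, 1],
    [13.8, -13.4, 0, 0, 0, 1.2, 1],
  ],
)

```text
time: 0.52
position: [0.3374, -0.3802, 0.2107]
tool_rot: [0.977, 0.212, -0.0, -0.001]
ft_force: [1.5, -0.1, 0.5]
grip_width: 0.0873
```

```bash
cat >> h.py <<'E'
psi=np.radians(24.53); Rb=np.array([[np.cos(psi),-np.sin(psi)],[np.sin(psi),np.cos(psi)]]); S=np.array([.647,-.0249])
def st():
    from scipy.spatial.transform import Rotation as Ro
    o=robot.get_obs(); T=Ro.from_quat(o['tool_rot']).as_matrix(); p=o['position']
    print('t',round(o['time'],2),'board xy',((p[:2]-S)@Rb).round(4),'z',p[2].round(4),'toolx deg-psi',np.degrees(np.arctan2(T[1,0],T[0,0])-psi).round(2),'zax',T[:,2].round(3),'F',(Rb.T@o['ft_force'][:2]).round(2),o['ft_force'][2].round(2))
E
python3 -c "from h import *;st()"
```

```text
t 0.52 board xy [-0.4292 -0.1947] z 0.2107 toolx deg-psi -0.05 zax [-0.     0.001 -1.   ] F [ 1.36 -0.75] 0.51
```

Request:
apply_moves(
  series=[
    [2.5, -2.7, 0, 0, 0, 0, 1],
    [5.0, -5.4, 0, 0, 0, 0, 1],
    [7.5, -8.1, 0, 0, 0, 0, 1],
    [10.0, -10.8, 0, 0, 0, 0, 1],
    [12.5, -13.4, 0, 0, 0, 0, 1],
  ],
)

```text
time: 0.93
position: [0.3954, -0.2066, 0.211]
tool_rot: [0.977, 0.212, -0.0, -0.0]
ft_force: [0.3, -0.0, -0.0]
grip_width: 0.0868
```

Request:
apply_moves(
  series=[
    [2, -2, 0, 0, 0, 0, 1],
    [4, -4, 0, 0, 0, 0, 1],
    [6, -5.3, 0, 0, 0, 0, 1],
    [6, -5.3, 3, 0, 0, 0, 1],
    [6, -5.3, 6, 0, 0, 0, 1],
  ],
)

```text
time: 1.35
position: [0.4303, -0.135, 0.1519]
tool_rot: [0.977, 0.214, 0.002, 0.002]
ft_force: [0.4, 1.1, -0.2]
grip_width: 0.0866
```

```bash
python3 -c "from h import *;st()"
```

```text
t 1.35 board xy [-0.2429 -0.0102] z 0.1519 toolx deg-psi 0.18 zax [ 0.005 -0.003 -1.   ] F [0.81 0.85] -0.15
```

Request:
apply_moves(
  series=[
    [0, -0.5, 2.7, 0, 0, 0, 1],
    [0, -0.5, 5.2, 0, 0, 0, 1],
    [1, -0.5, 5.2, 0, 0, 0, 1],
    [2, -0.5, 5.2, 0, 0, 0, 1],
    [2.8, -0.5, 5.2, 0, 0, 0, 1],
  ],
)

```text
time: 1.77
position: [0.4539, -0.1197, 0.1001]
tool_rot: [0.977, 0.212, 0.001, 0.001]
ft_force: [0.3, 0.0, -0.5]
grip_width: 0.0868
```

```bash
python3 -c "
from h import *;st();snap('scene','s1.png',(60,90,460,390),2)"
```

```text
t 1.77 board xy [-0.215 -0.006] z 0.1001 toolx deg-psi -0.02 zax [ 0.002 -0.001 -1.   ] F [ 0.26 -0.11] -0.48
```

View pics/s1.png

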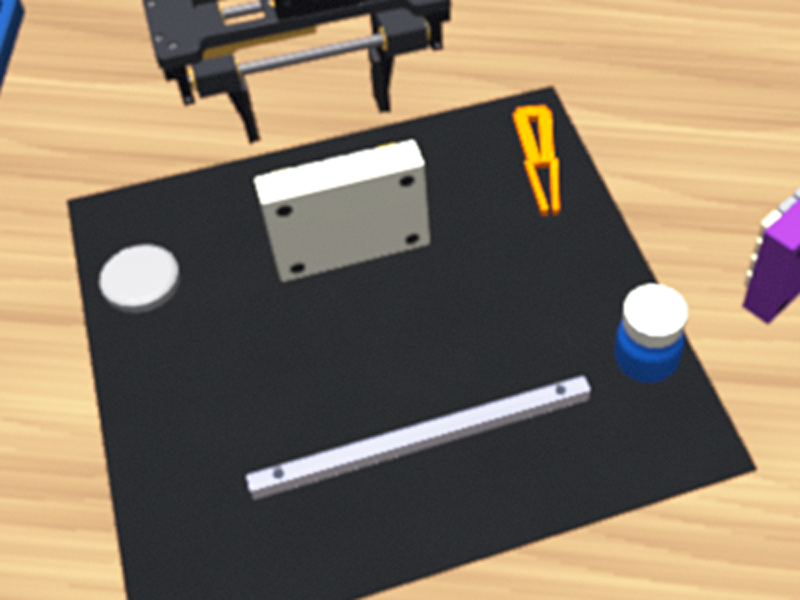

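The scene picture shows both fingertips, at (255,140) and (383,110), behind the keypad's key face and within its width. I'll push now.

Request:
apply_moves(
  series=[
    [0.7, 0, 0.2, 0, 0, 0, 1],
    [1.2, 0, 0.2, 0, 0, 0, 1],
    [1.7, 0, 0.2, 0, 0, 0, 1],
    [2.2, 0, 0.2, 0, 0, 0, 1],
    [2.7, 0, 0.2, 0, 0, 0, 1],
  ],
)

```text
time: 2.23
position: [0.4766, -0.108, 0.0975]
tool_rot: [0.977, 0.212, 0.0, 0.0]
ft_force: [-0.3, 0.5, -0.7]
grip_width: 0.0871
```

```bash
python3 -c "
from h import *;st()"
```

```text
t 2.23 board xy [-0.1895 -0.0049] z 0.0975 toolx deg-psi -0.02 zax [ 0.001 -0.    -1.   ] F [-0.11  0.58] -0.75
```

Request:
apply_moves(
  series=[
    [0.5, 0, 0, 0, 0, 0, 1],
    [1.0, 0, 0, 0, 0, 0, 1],
    [1.5, 0, 0, 0, 0, 0, 1],
    [1.5, 0, 0, 0, 0, 0, 1],
    [1.5, 0, 0, 0, 0, 0, 1],
  ],
)

```text
time: 2.65
position: [0.4899, -0.1018, 0.0971]
tool_rot: [0.977, 0.213, -0.0, -0.0]
ft_force: [-0.1, 0.3, -0.7]
grip_width: 0.0872
```

```bash
python3 -c "
from h import *;st();snap('scene','s2.png',(60,90,460,390),2)"
```

```text
t 2.65 board xy [-0.1749 -0.0048] z 0.0971 toolx deg-psi 0.01 zax [-0. -0. -1.] F [0.05 0.3 ] -0.73
```

View pics/s2.png

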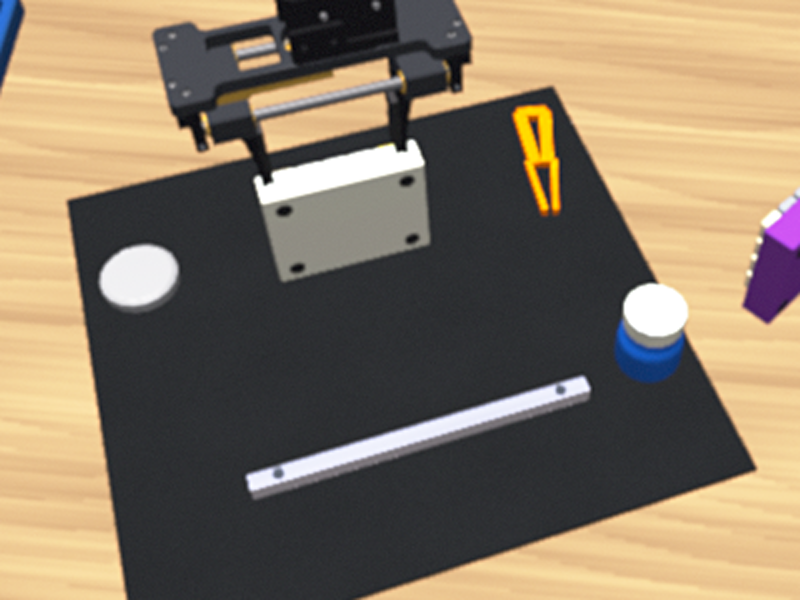

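```bash
python3 - <<'E'
from h import *
from scipy.spatial.transform import Rotation as Ro
p=robot.camera_params('scene')
def pr(bx,by,z):
    w=np.array([*(S+Rb@[bx,by]),z]); c=Ro.from_quat(p['rotation']).as_matrix().T@(w-p['origin']); q=p['mtx']@c; q=q/q[2]; return ((q[:2]-[60,90])*2).round(0)
print('kp top corners',[pr(x,y,.098) for x,y in((-.161,.054),(-.161,-.062),(-.186,-.062),(-.186,.054))])
print('kp bottom',[pr(-.161,y,.006) for y in(.054,-.062)])
for z in(.06,.078,.098,.116): print('tip z',z,[pr(-.1655,-.005+s*.05,z) for s in(1,-1)])
im=robot.camera('top')[:,:,::-1]; w=robot.camera('wrist')[:,:,::-1]
c=cv2.resize(im[220:340,310:470],None,fx=2.5,fy=2.5)
out=np.zeros((480,800,3),np.uint8); out[:300,:400]=c; out[:300,400:]=cv2.resize(w,(400,300)); cv2.imwrite('pics/c3.png',out[:300])
E
```

```text
kp top corners [array([418., 163.]), array([258., 201.]), array([251., 176.]), array([408., 139.])]
kp bottom [array([424., 243.]), array([278., 281.])]
tip z 0.06 [array([407., 196.]), array([275., 229.])]
tip z 0.078 [array([406., 180.]), array([271., 213.])]
tip z 0.098 [array([404., 161.]), array([266., 194.])]
tip z 0.116 [array([402., 144.]), array([262., 177.])]
```

View pics/c3.png

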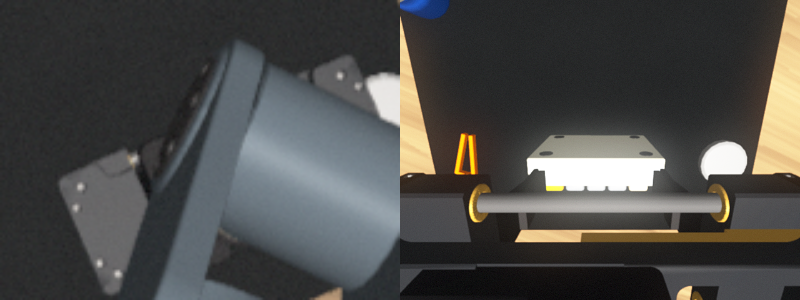

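The crop shows the keypad untouched. In both scene pictures the fingertips project about 20 mm higher than "TCP − 19 mm" would put them, so they passed over the top of the keypad. I'll back off, lower and push again.

Request:
apply_moves(
  series=[
    [-0.2, 0, -0.8, 0, 0, 0, 1],
    [-2.5, 0, -0.8, 0, 0, 0, 1],
    [-5.0, 0, -0.8, 0, 0, 0, 1],
    [-5.0, 0, 1, 0, 0, 0, 1],
    [-5.0, 0, 2.5, 0, 0, 0, 1],
  ],
)

```text
time: 3.22
position: [0.4435, -0.1234, 0.0729]
tool_rot: [0.977, 0.211, 0.001, 0.001]
ft_force: [0.0, 0.4, 0.7]
grip_width: 0.0868
```

```bash
python3 -c "
from h import *;st();snap('scene','s4.png',(60,60,460,360),2)"
```

```text
t 3.22 board xy [-0.2261 -0.0051] z 0.0729 toolx deg-psi -0.12 zax [ 0.001 -0.001 -1.   ] F [0.19 0.35] 0.73
```

View pics/s4.png

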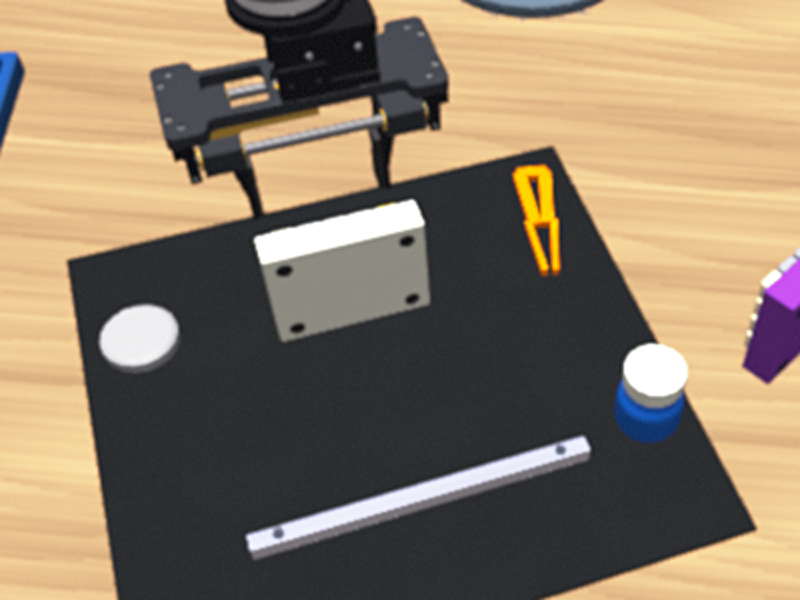

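The keypad hasn't moved. The tips are behind it, at about (260,215) and (386,187), and lower now. Pushing again.

Request:
apply_moves(
  series=[
    [1.2, 0, 0, 0, 0, 0, 1],
    [2.0, 0, 0, 0, 0, 0, 1],
    [2.5, 0, 0, 0, 0, 0, 1],
    [3.0, 0, 0, 0, 0, 0, 1],
    [3.5, 0, 0, 0, 0, 0, 1],
  ],
)

```text
time: 3.68
position: [0.4774, -0.1079, 0.0728]
tool_rot: [0.977, 0.213, 0.001, 0.001]
ft_force: [-0.5, -0.1, 0.5]
grip_width: 0.0872
```

```bash
cat >> h.py <<'E'
def pr(bx,by,z,cam='scene'):
    from scipy.spatial.transform import Rotation as Ro
    p=robot.camera_params(cam); w=np.array([*(S+Rb@[bx,by]),z]); q=p['mtx']@(Ro.from_quat(p['rotation']).as_matrix().T@(w-p['origin'])); return (q[:2]/q[2]).round(1)
def wht():
    im=robot.camera('scene')[:,:,::-1]; cv2.imwrite('pics/last.png',im)
    m=(im.min(2)>215).astype(np.uint8); m[:,:170]=0;m[:,300:]=0;m[:150]=0;m[270:]=0
    print('white px',m.sum(),cv2.boundingRect(cv2.findNonZero(m)))
E
python3 -c "
from h import *;st();wht()
im=cv2.imread('pics/scene0.png');m=(im.min(2)>215).astype(np.uint8); m[:,:170]=0;m[:,300:]=0;m[:150]=0;m[270:]=0
print(m.sum(),cv2.boundingRect(cv2.findNonZero(m)))"
```

```text
t 3.68 board xy [-0.1888 -0.005 ] z 0.0728 toolx deg-psi 0.04 zax [ 0.001 -0.001 -1.   ] F [-0.45  0.13] 0.47
white px 1435 (190, 168, 85, 34)
1128 (188, 160, 84, 32)
```

The white top has moved 8 px towards the bar, so the keypad is tilting. I'll keep pushing.

Request:
apply_moves(
  series=[
    [0.4, 0, 0, 0, 0, 0, 1],
    [0.8, 0, 0, 0, 0, 0, 1],
    [1.2, 0, 0, 0, 0, 0, 1],
    [1.2, 0, 0, 0, 0, 0, 1],
  ],
)

```text
time: 4.07
position: [0.488, -0.1031, 0.0722]
tool_rot: [0.977, 0.212, 0.001, 0.0]
ft_force: [-0.4, 0.6, 0.1]
grip_width: 0.0868
```

```bash
python3 -c "
from h import *;st();wht()"
```

```text
t 4.07 board xy [-0.1771 -0.0052] z 0.0722 toolx deg-psi 0.01 zax [ 0.001 -0.    -1.   ] F [-0.09  0.7 ] 0.11
white px 1717 (197, 195, 87, 38)
```

Request:
apply_moves(
  series=[
    [0.2, 0, 0, 0, 0, 0, 1],
    [0.2, 0, 0, 0, 0, 0, 1],
    [0, 0, -1, 0, 0, 0, 1],
    [-2, 0, -2, 0, 0, 0, 1],
    [-5, 0, -2, 0, 0, 0, 1],
  ],
)

```text
time: 4.53
position: [0.4444, -0.125, 0.0941]
tool_rot: [0.977, 0.214, 0.003, 0.002]
ft_force: [0.2, -1.2, 0.0]
grip_width: 0.0872
```

```bash
python3 -c "
from h import *;st();wht()
im=cv2.imread('pics/last.png');cv2.imwrite('pics/s5.png',cv2.resize(im[90:390,60:460],None,fx=2,fy=2))"
```

```text
t 4.53 board xy [-0.2259 -0.007 ] z 0.0941 toolx deg-psi 0.13 zax [ 0.006 -0.003 -1.   ] F [-0.33 -1.19] 0.02
white px 2794 (199, 205, 94, 65)
```

View pics/s5.png

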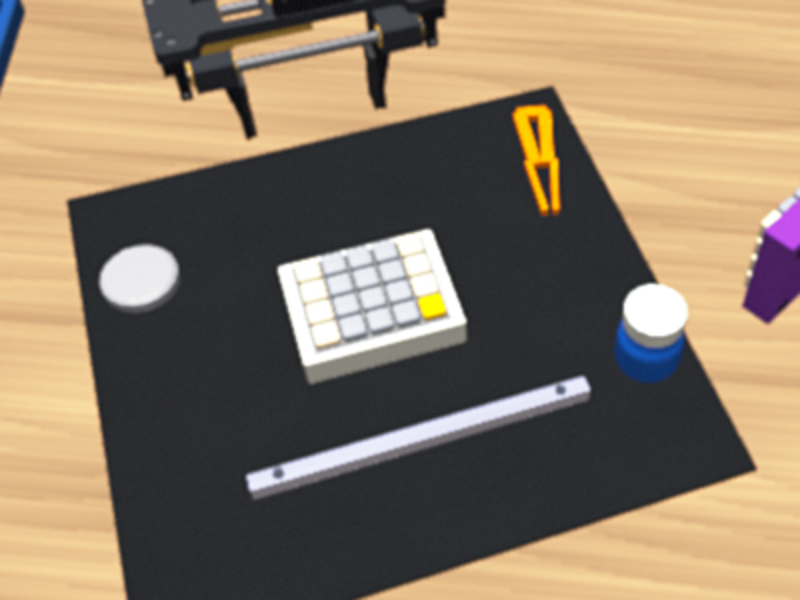

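The keypad lies keys up, with its leading foot corners at about (310,381) and (466,342) in the crop. The jar, tweezers and lens cap haven't moved.

```bash
python3 - <<'E'
from h import *
c=lambda u,v:(u/2+60,v/2+90)
for n,uv,z in[('lead R',(310,381),.006),('lead L',(466,342),.006),('trail R',(278,265),.032),('trail L',(432,231),.032),('leadtop R',(307,363),.032),('leadtop L',(465,322),.032),('bar top R',(250,476),.02)]:
    print(n,((world('scene',c(*uv),z)[:2]-S)@Rb).round(4))
for z in(.06,.075,.085,.095): print(z,[((pr(-.2259,-.007+s*.05,z)-[60,90])*2) for s in(1,-1)])
E
```

```text
lead R [-0.0653 -0.0596]
lead L [-0.0615  0.0565]
trail R [-0.1551 -0.0594]
trail L [-0.15    0.0584]
leadtop R [-0.0634 -0.0586]
leadtop L [-0.0613  0.0563]
bar top R [ 0.0034 -0.1142]
0.06 [array([383.2, 141.4]), array([255.6, 171.8])]
0.075 [array([381.6, 127.6]), array([252., 158.])]
0.085 [array([380.4, 118.2]), array([249.8, 148.8])]
0.095 [array([379.4, 108.6]), array([247.4, 139.2])]
```

Request:
apply_moves(
  series=[
    [0, 0, 3, 0, 0, 0, 1],
    [0, 0, 6, 0, 0, 0, 1],
    [0, 0, 6.4, 0, 0, 0, 1],
    [0, 0, 6.4, 0, 0, 0, 1],
  ],
)

```text
time: 4.92
position: [0.4402, -0.1234, 0.0273]
tool_rot: [0.977, 0.212, -0.002, -0.001]
ft_force: [0.3, 0.6, 0.1]
grip_width: 0.0871
```

```bash
python3 - <<'E'
from h import *
st()
im=robot.camera('scene')[:,:,::-1]; im=im[110:260,150:350]
cv2.imwrite('pics/s6.png',cv2.resize(np.clip(im.astype(float)*2.2,0,255).astype(np.uint8),None,fx=4,fy=4,interpolation=cv2.INTER_CUBIC))
for z in(.011,.02,.03): print(z,[(pr(-.226,-.006+s*.05,z)-[150,110])*4 for s in(1,-1)])
E
```

```text
t 4.92 board xy [-0.2291 -0.0038] z 0.0273 toolx deg-psi -0.04 zax [-0.004  0.002 -1.   ] F [0.49 0.46] 0.12
0.011 [array([418.4, 287.2]), array([174.8, 346.8])]
0.02 [array([416.4, 272. ]), array([170.8, 332. ])]
0.03 [array([414.8, 254.8]), array([166.8, 315.2])]
```

View pics/s6.png

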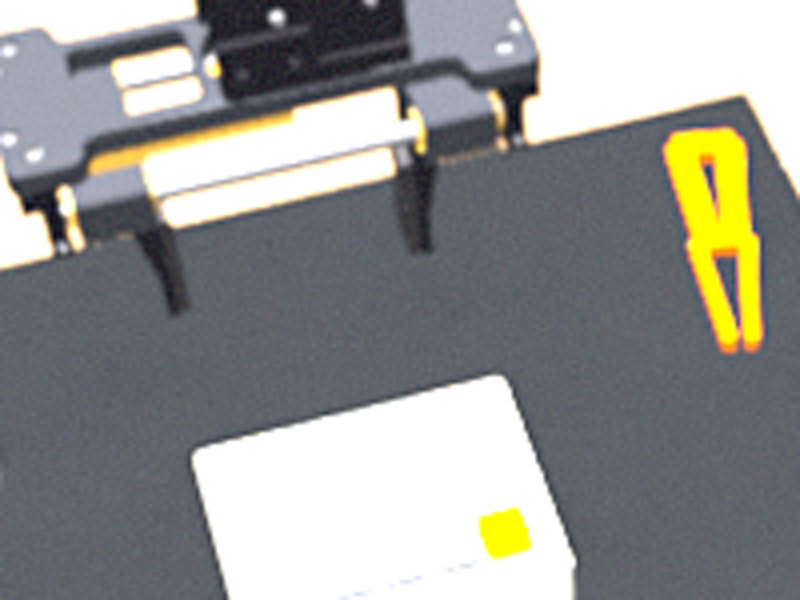

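The tips show at (180,312) and (422,252), which projects to z ≈ 0.03. So they sit at about the reported TCP height, not 19 mm below it. I'll lower in small steps and watch the force.

Request:
apply_moves(
  series=[
    [0, 0, 0.2, 0, 0, 0, 1],
    [0, 0, 0.4, 0, 0, 0, 1],
    [0, 0, 0.4, 0, 0, 0, 1],
  ],
)

```text
time: 5.22
position: [0.4422, -0.1242, 0.025]
tool_rot: [0.977, 0.212, 0.001, 0.001]
ft_force: [-0.0, -0.6, -0.2]
grip_width: 0.0872
```

```bash
python3 -c "from h import *;st()"
```

```text
t 5.22 board xy [-0.2276 -0.0053] z 0.025 toolx deg-psi -0.0 zax [ 0.002 -0.001 -1.   ] F [-0.28 -0.55] -0.18
```

Request:
apply_moves(
  series=[
    [0, 0, 0.2, 0, 0, 0, 1],
    [0, 0, 0.4, 0, 0, 0, 1],
    [0, 0, 0.4, 0, 0, 0, 1],
  ],
)

```text
time: 5.47
position: [0.4416, -0.1239, 0.0202]
tool_rot: [0.977, 0.212, 0.0, 0.0]
ft_force: [0.9, -0.9, 0.9]
grip_width: 0.0866
```

```bash
python3 -c "from h import *;st()"
```

```text
t 5.47 board xy [-0.228  -0.0048] z 0.0202 toolx deg-psi -0.01 zax [ 0. -0. -1.] F [ 0.45 -1.15] 0.91
```

There's no contact at 20 mm, which confirms the fingertips are near TCP height, level with the middle of the case side. Next I'll approach and push to the bar.

Request:
apply_moves(
  series=[
    [2, -0.3, 0.1, 0, 0, 0, 1],
    [4, -0.3, 0.1, 0, 0, 0, 1],
    [5.5, -0.3, 0.1, 0, 0, 0, 1],
    [6.5, -0.3, 0.1, 0, 0, 0, 1],
    [7.3, -0.3, 0.1, 0, 0, 0, 1],
  ],
)

```text
time: 5.88
position: [0.5065, -0.0905, 0.0191]
tool_rot: [0.977, 0.213, -0.001, -0.0]
ft_force: [-3.1, -1.8, 1.7]
grip_width: 0.087
```

Request:
apply_moves(
  series=[
    [0.7, 0, 0, 0, 0, 0, 1],
    [1.4, 0, 0, 0, 0, 0, 1],
    [2.1, 0, 0, 0, 0, 0, 1],
    [2.7, 0, 0, 0, 0, 0, 1],
    [3.2, 0, 0, 0, 0, 0, 1],
  ],
)

```text
time: 6.3
position: [0.5361, -0.0774, 0.0191]
tool_rot: [0.977, 0.212, -0.0, -0.0]
ft_force: [-1.3, -0.1, 0.6]
grip_width: 0.0869
```

```bash
python3 - <<'E'
from h import *
st(); snap('scene','s7.png',(120,180,370,360),3.2)
E
```

```text
t 6.3 board xy [-0.1227 -0.0017] z 0.0191 toolx deg-psi -0.03 zax [-0.  0. -1.] F [-1.23  0.44] 0.64
```

View pics/s7.png

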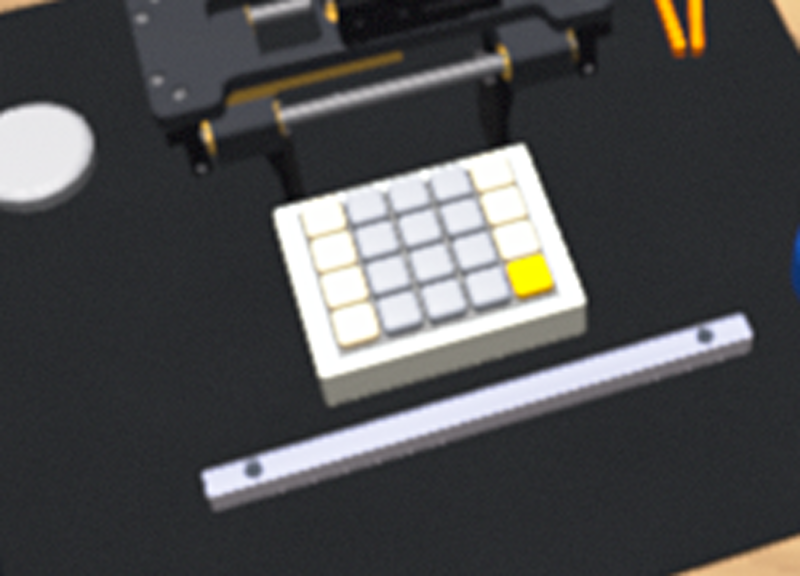

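The keypad is square to the bar with both fingers on its trailing side. The gap is about 2 cm, so I'll push on and then creep.

Request:
apply_moves(
  series=[
    [0.5, 0, 0, 0, 0, 0, 1],
    [1.0, 0, 0, 0, 0, 0, 1],
    [1.4, 0, 0, 0, 0, 0, 1],
    [1.7, 0, 0, 0, 0, 0, 1],
    [1.9, 0, 0, 0, 0, 0, 1],
  ],
)

```text
time: 6.77
position: [0.5536, -0.0696, 0.0191]
tool_rot: [0.977, 0.212, 0.0, 0.0]
ft_force: [-2.6, -1.1, 0.6]
grip_width: 0.0873
```

Request:
apply_moves(
  series=[
    [0.1, 0, 0, 0, 0, 0, 1],
    [0.2, 0, 0, 0, 0, 0, 1],
    [0.3, 0, 0, 0, 0, 0, 1],
  ],
)

```text
time: 7.02
position: [0.555, -0.0687, 0.019]
tool_rot: [0.977, 0.213, -0.001, -0.0]
ft_force: [-4.6, -3.5, 1.2]
grip_width: 0.087
```

```bash
python3 - <<'E'
from h import *
st(); snap('scene','s8.png',(120,180,370,360),3.2)
E
```

```text
t 7.02 board xy [-0.1019 -0.0017] z 0.019 toolx deg-psi 0.02 zax [-0.002 -0.    -1.   ] F [-5.63 -1.29] 1.25
```

View pics/s8.png

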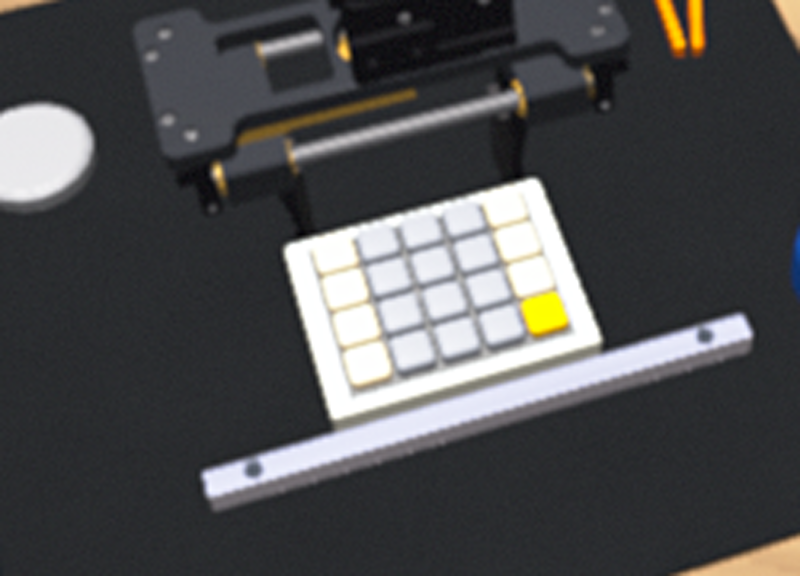

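The keypad meets the bar along its whole leading side and the force is rising to 5.6 N. One more small press will seat it.

Request:
apply_moves(
  series=[
    [0.1, 0, 0, 0, 0, 0, 1],
    [0.2, 0, 0, 0, 0, 0, 1],
    [0.3, 0, 0, 0, 0, 0, 1],
  ],
)

```text
time: 7.32
position: [0.5553, -0.0684, 0.0189]
tool_rot: [0.977, 0.213, -0.003, -0.0]
ft_force: [-9.6, -9.1, 3.5]
grip_width: 0.0871
```

```bash
python3 -c "from h import *;st()"
```

```text
t 7.32 board xy [-0.1014 -0.0015] z 0.0189 toolx deg-psi 0.08 zax [-0.007 -0.001 -1.   ] F [-12.56  -4.31] 3.52
```

The force is now 12.6 N and the tool has stopped advancing, so the keypad is seated. I'll back straight off and raise.

Request:
apply_moves(
  series=[
    [-0.6, 0, 0, 0, 0, 0, 1],
    [-2, 0, 0, 0, 0, 0, 1],
    [-5, 0, 0, 0, 0, 0, 1],
    [-8, 0, -1, 0, 0, 0, 1],
    [-11, 0, -3.5, 0, 0, 0, 1],
  ],
)

```text
time: 7.73
position: [0.457, -0.1126, 0.0526]
tool_rot: [0.977, 0.212, -0.001, -0.001]
ft_force: [0.0, 0.2, 0.9]
grip_width: 0.087
```

```bash
python3 - <<'E'
from h import *
st(); a=robot.camera('scene')[:,:,::-1]; cv2.imwrite('pics/s9.png',cv2.resize(a[160:360,90:410],None,fx=2.5,fy=2.5,interpolation=cv2.INTER_CUBIC))
E
```

```text
t 7.73 board xy [-0.2093 -0.0009] z 0.0526 toolx deg-psi -0.01 zax [-0.002  0.002 -1.   ] F [0.12 0.16] 0.91
```

View pics/s9.png

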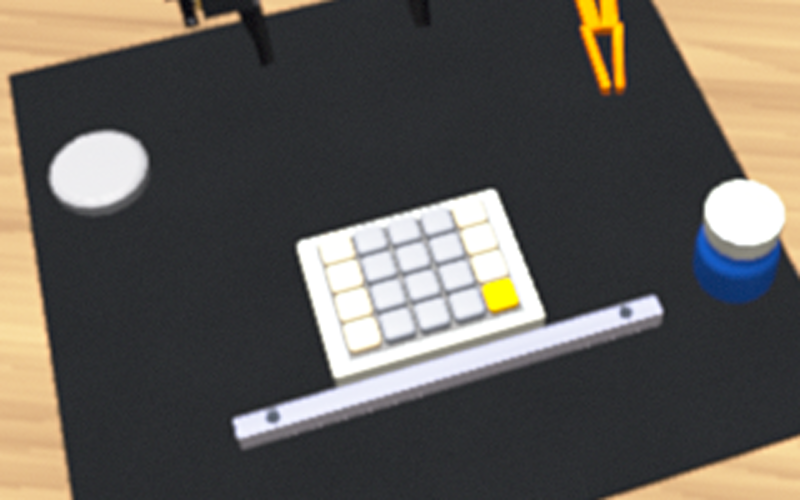

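The keypad is flush along the bar from (338,381) to (545,322), the fingers are clear, and the jar, cap and tweezers are in place. I'll run one numeric check of the leading side, then hand in.

```bash
python3 - <<'E'
from h import *
c=lambda u,v:(u/2.5+90,v/2.5+160)
L=[((world('scene',c(*p),.032)[:2]-S)@Rb) for p in((335,377),(544,317))]; B=[((world('scene',c(*p),.02)[:2]-S)@Rb) for p in((235,420),(655,295))]
print(np.round(L,4),np.round(B,4))
a=cv2.imread('pics/scene0.png').astype(int);b=robot.camera('scene')[:,:,::-1].astype(int)
d=abs(a-b).max(2)
for n,(x0,y0,x1,y1) in dict(cap=(105,205,155,250),jar=(362,228,410,284),twz=(312,138,345,200)).items(): print(n,np.mean(d[y0:y1,x0:x1]>60))
E
```

```text
[[ 0.0018 -0.0595]
 [ 0.0024  0.0576]] [[ 0.003  -0.1154]
 [ 0.002   0.124 ]]
cap 0.0
jar 0.0
twz 0.0
```

```bash
python3 -c "
from h import *
robot.hand_in();st()"
```

```text
the job is handed in; nothing more can be done
the job is handed in; nothing more can be done
```

The keypad lies on its feet, keys up, with its leading side against the stop bar, and I handed the job in at about 7.8 s. I pushed it over high on its key face, then slid it along the board with both open fingers on its trailing side. I pressed until the force reached about 12.6 N with no further travel, then backed off.

**Last checks**
- **Leading side:** both ends measure 1–2 mm from the bar's measured face line, at y = −60 mm and +58 mm. That is within the 5 mm limit, with about 2 mm of camera calibration error.
- **Other objects:** the scene picture showed no change at the jar, tweezers or lens cap.
- **Robot:** the fingers were clear of everything, with no contact force.

**What went wrong or disagreed**
- **First push:** it passed over the top of the keypad without moving it. The pictures put the open fingertips at about the reported TCP height, not 19 mm ahead of it. The later descent to 20 mm without contact agreed, so I lowered the tool and repeated the push.
- **After hand-in:** no state reading was available, so I did not re-check once the job was handed in.

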